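# Start the filter coffee machine with three switch taps

## Robot

A 6-joint arm with a two-finger parallel gripper is mounted at the origin on a cart in front of the work surface, level with it; the furniture and walls round the work are solid. World frame = base frame: x ahead of the robot, y to its left, z up, the work surface at z = 0. Lengths are in m, angles in rad, forces in N, time in s.
With the tool pointing down it reaches from about 0.35 to 0.875 m from the base axis. Payload 4.2 kg.
Tool frame: the origin (TCP) lies at the very end of the fingers, on their centre line; the grasp point (between the pads) lies 19 mm behind it (ctrl.tcp_to_grasp is the distance from the TCP to the grasp point, in m); z points along the fingers, y is the line along which they close (so a half turn about z gives the same grasp; the last joint's range is limited). The gripper opens to 85 mm and grips with 20 to 120 N. Pads are 22 mm wide; open, the fingers measure 114 mm over their backs; the gripper's body (76 mm by 85 mm) begins 54 mm behind the grasp point. The pads swing forward as they close: fully open they stand 13 mm farther back than shut.
Start: joints at [1.41, 0.385, 0.008, 0, -1.194, -0.259], TCP at [0.255, 0.571, 0.231] pointing down, gripper open.
Joint ranges: [-3.14, 3.14], [-1.21, 2.06], [-1.07, 1.41], [-3.16, 2.05], [-2.99, -0.16], [-3.1, 3.1]. Speed limits (rad/s): [2.79, 2.79, 3.14, 3.14, 3.14, 3.14].

## Interface

Orientations are given as a rotation vector (axis times angle).
In Python, from bench import ctrl gives the robot as it stands. The module is installed in compiled form; this text tells all that it offers.
- The arm moves only by the tool carry_out, never from a script. Its argument "increments" is a list that holds one entry, the list of rows, each a list of 7 numbers: the turn, a rotation vector about the world's x, y, z in rad, then the shift along the world's x, y, z in m, then the finger opening in m, from 0 to 0.0854. A call has 1 to 5 rows; each row shifts and turns the commanded pose from where the row before left it; what a row does not reach is not made up. A row lasts 1/8 s, in which the tool goes at most 62.5 mm and 10.7 degrees, less where a joint would pass 70% of its speed; a pose out of reach is approached as far as the arm can. A call is refused whole if a number of a shift passes 0.0625 or a number of a turn 0.188, either way. A call with a gripper value outside its range is refused whole. The fingers move at their own pace and stop on an object; "grip_force" is the grip in N (left out, the last holds). Time passes only in rows, so rows that do not move let the fingers close. It gives the time, the measured TCP pose, the force and the opening at its end, in the units of the state.
- ctrl.get_obs(): the state, without advancing time (a new reading comes with each control period).
- ctrl.grab_frame(name): name is "scene" or "top" or "wrist"; returns a dict with "color" (480x640x3 uint8, red, green, blue), "depth" (480x640 float32, m along the optical axis (not along the pixel's ray), 0 where there is no reading), "fx", "fy", "cx", "cy" (pixels), "world_to_cam" (4x4, takes a point from world to camera coordinates). Camera axes: x right, y down, z forward; pixel columns grow to the right and rows downward; lengths in m; the calibration is good to about 2 mm. A picture is of the moment at which its call begins.
- ctrl.close_job(): hands the job in, once; it reports no verdict.
The state is a dict: "time": time; "joints": joint angles; "dq": joint speeds; "tau": joint torques, N m; "tool_pos": TCP position; "orientation": TCP orientation; "ft_force": force on the tool from outside, world axes, zero at the start; "ft_torque": the same for the moment, N m; "finger_gap": finger opening in m.
Only numpy, scipy, OpenCV 4.12 (cv2) and the standard library are available. Lean on these libraries where they do the work, as an engineer would, in place of code of your own. Each camera call takes 0.05 s, during which the arm holds its last target. There are 200 camera calls.

## Task

The filter coffee machine has been descaled and is switched off, but its descale switch is still on. Get it brewing with light fingertip taps on the three rocker switches on its front deck: first switch descale (right) off, then the power (left) on, and last brew (middle) on, each rocker snapped fully over. A rocker is on when its front half, nearest the robot, is down, and off when its rear half is down; grasp and lift nothing, and leave the coffee pot, mug, sugar jar and teaspoon where they stand.

Things in the scene. Friction and masses are not known exactly. Their poses are not given: they have to be found in the camera images.
- machine: filter coffee machine in steel, fixed to the worktop, 335 deep x 200 wide x 275 mm high: low flat deck in front (52 mm high), pot on its plate, tower and overhanging brew head behind. Origin on its underside, 185 mm behind its front edge, mid-width; x to its back, y to its left as the robot sees it, z up. Yaw within 0.35 rad. A wall shelf hangs above x = 0.57 and beyond, underside 520 mm up
- switch_row (a point): pivot of the middle switch, 150 mm in front of the machine's origin and 55 mm above the worktop. Three alike black rockers lie in a row on the deck: power 60 mm to the left, brew here, descale 60 mm to the right. Bezels 54 mm high. Small printed symbol behind each: ring with stroke (power), cup (brew), drop (descale). The brew head (214 mm up) starts 122 mm behind the row
- descale (a joint): right-hand rocker, 52 mm long (front to back) x 30 wide, two 26 mm halves in a shallow V. Rad: +0.16 = on (front half down and level at 55 mm height, rear half's end standing 8 mm up), -0.16 = off (the reverse). Starts on. The raised half takes 3 to 4 N at first; past the middle it snaps over by itself to its rigid stop and stays
- power (a joint): left-hand rocker, the same kind and values as descale. Starts off
- brew (a joint): middle rocker, the same kind and values as descale. Starts off
- descale_rear (a point): spot on top of the descale rocker's rear half, 18 mm behind its pivot: tap it down to switch descale off. It moves with the rocker: 55 mm above the worktop when this half is down, 6 mm higher while it is up
- power_front (a point): spot on top of the power rocker's front half, 18 mm in front of its pivot: tap it down to switch power on; moves with the rocker in the same way
- brew_front (a point): spot on top of the brew rocker's front half, 18 mm in front of its pivot: tap it down to switch brew on; moves with the rocker in the same way
- pot: glass coffee pot with black lid and handle, 116 mm diameter and 116 mm high, loose on the warming plate under the brew head, its near side about 120 mm behind the switch row (handle to the right, 93 mm out). Origin: centre of its underside. Leave alone
- mug: white dotted mug, 92 mm wide and 93 mm high, loose on the worktop to the left of the machine, handle about towards the robot. Origin: underside. Leave alone
- sugar_jar: clip-top glass jar, 95x80x106 mm, loose on the worktop to the left of the machine, behind the mug. Origin: underside. Leave alone
- teaspoon: steel teaspoon, 130 mm long, lying loose on the worktop to the right of the machine's front. Leave alone

How it is judged:
By the outcome, as a careful person would: the job done as asked, in the order asked, and still so for the second after the job is handed in, with the robot touching nothing.
It also fails if it takes over 38 s, if anything falls off the work surface, if the arm or the gripper's body presses on something with over 40 N, if the wrist force passes 120 N, or if a joint passes its speed limit or range.

## Working session

There is one attempt and no reset: what is moved stays moved. The work goes in short steps, Python scripts to look and compute and a tool call to move; the robot and the scene stay as the last step left them, time stands still between calls to the robot, and variables do not carry over. Pictures are saved under pics/ and viewed, on a budget of 10 in all, crops included, one or two more only if the job needs it, and the job is handed in when it is done.

Besides the shell and the picture viewer there is one more tool, called after ">>>" as name(argument=value, ...), one argument or row to a line, values as JSON. carry_out: Moves the arm, as the interface text tells. Its arguments: {"type":"object","properties":{"increments":{"type":"array","items":{"type":"array","items":{"type":"array","items":{"type":"number"}}}},"grip_force":{"type":"number"}},"required":["increments"]}

```bash
mkdir -p pics; cat > h.py <<'E'
import numpy as np, cv2
from bench import ctrl
def grab(n,f=None):
    d=ctrl.grab_frame(n)
    if f: cv2.imwrite('pics/'+f,d['color'][:,:,::-1])
    return d
def ray(d,u,v,z):
    T=np.linalg.inv(d['world_to_cam']); r=T[:3,:3]@np.array([(u-d['cx'])/d['fx'],(v-d['cy'])/d['fy'],1]); o=T[:3,3]
    return o+r*(z-o[2])/r[2]
def proj(d,p):
    c=d['world_to_cam']@np.append(p,1); return c[0]/c[2]*d['fx']+d['cx'],c[1]/c[2]*d['fy']+d['cy']
E
python3 - <<'E'
from h import *
for n in ('top','scene'):
    d=grab(n,n+'0.png'); T=np.linalg.inv(d['world_to_cam']); print(n,d['fx'],T.round(3).tolist())
o=ctrl.get_obs(); print({k:np.round(v,3) for k,v in o.items()})
E
```

```text
top 441.76341453817 [[-0.006, -0.999, 0.042, 0.516], [-1.0, 0.005, -0.011, 0.15], [0.011, -0.043, -0.999, 0.933], [0.0, 0.0, 0.0, 1.0]]
scene 574.7358334276978 [[0.824, -0.315, 0.472, 0.176], [-0.567, -0.432, 0.701, -0.448], [-0.017, -0.845, -0.535, 0.52], [0.0, 0.0, 0.0, 1.0]]
{'time': np.float64(0.1), 'joints': array([ 1.41 ,  0.385,  0.007, -0.   , -1.194, -0.259]), 'dq': array([ 0.   , -0.002,  0.003,  0.002,  0.001,  0.001]), 'tau': array([-1.0000e-03, -3.9332e+01,  1.8893e+01,  4.1980e+00, -3.0000e-03,
        0.0000e+00]), 'tool_pos': array([0.255, 0.57 , 0.23 ]), 'orientation': array([ 3.071, -0.654, -0.   ]), 'ft_force': array([-1.652,  0.145,  0.07 ]), 'ft_torque': array([-0.016,  0.035, -0.028]), 'finger_gap': np.float64(0.085)}
```

View pics/top0.png

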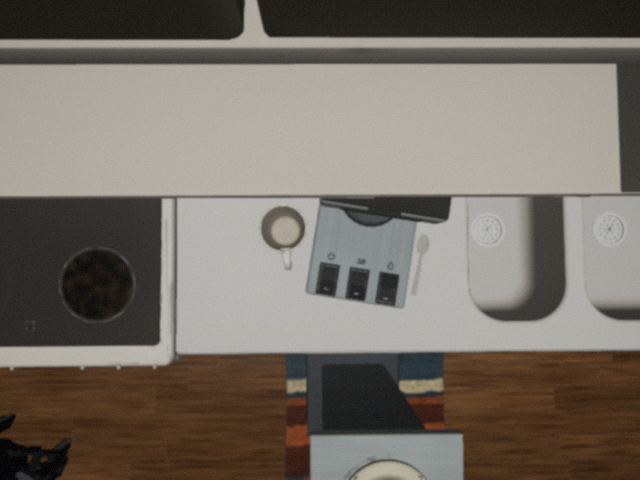

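View pics/scene0.png

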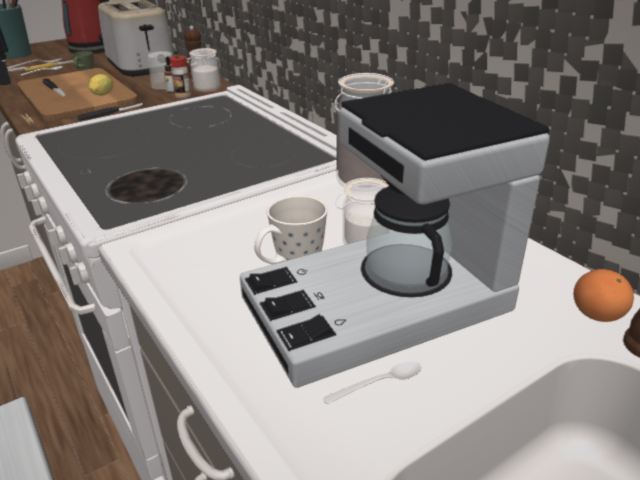

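Top view: the rockers are at about (327,280), (357,284) and (387,288), with the deck's front edge running from (306,293) to (403,307). In the scene view they are at (272,279), (288,303) and (306,331). The shelf edge is at row 195, behind the row of switches.

```bash
python3 - <<'E'
from h import *
for n,box,z in (('top',(300,255,410,310),.056),('scene',(235,255,345,355),.056)):
    d=grab(n); x0,y0,x1,y1=box
    g=d['color'].max(2); m=np.zeros_like(g); m[y0:y1,x0:x1]=(g[y0:y1,x0:x1]<75)*255
    k,l,s,c=cv2.connectedComponentsWithStats(m)
    for i in range(1,k):
        if s[i,4]>150:
            cn=cv2.findContours((l==i).astype(np.uint8),0,2)[0][0]
            r=cv2.minAreaRect(cn); print(n,s[i],np.round(r[0],1),ray(d,*r[0],z).round(4), [ray(d,*p,.054)[:2].round(3).tolist() for p in cv2.boxPoints(r)])
d=grab('top'); a,b=ray(d,306,293,.052),ray(d,403,307,.052); print(a,b,np.linalg.norm(a-b),np.arctan2((a-b)[0],(a-b)[1]))
E
```

```text
top [316 263  23  33 550] [327.3 279. ] [0.4749 0.122  0.056 ] [[0.448, 0.145], [0.508, 0.135], [0.502, 0.099], [0.442, 0.108]]
top [346 268  23  33 542] [357.  283.8] [0.4651 0.0633 0.056 ] [[0.438, 0.086], [0.498, 0.077], [0.492, 0.04], [0.432, 0.05]]
top [376 273  23  32 552] [386.7 288.5] [0.4555 0.0043 0.056 ] [[0.428, 0.027], [0.488, 0.017], [0.483, -0.019], [0.422, -0.009]]
scene [246 268  50  26 725] [270.3 279.2] [0.4735 0.1204 0.056 ] [[0.45, 0.151], [0.517, 0.137], [0.499, 0.095], [0.435, 0.109]]
scene [242 289  40  66 299] [260.  322.4] [0.4173 0.0494 0.056 ] [[0.427, 0.125], [0.433, 0.126], [0.411, -0.012], [0.405, -0.012]]
scene [261 291  54  29 868] [287.1 303.5] [0.4642 0.0615 0.056 ] [[0.44, 0.091], [0.508, 0.079], [0.49, 0.037], [0.426, 0.05]]
scene [ 277  315   59   36 1030] [305.9 332.3] [0.4535 0.001  0.056 ] [[0.428, 0.026], [0.497, 0.02], [0.481, -0.02], [0.416, -0.013]]
[0.44739655 0.16434086 0.052     ] [ 0.41838157 -0.02823828  0.052     ] 0.19475265328919314 0.14954048922922866
```

>>> carry_out(
  increments=[
    [[0, 0, 0.026, 0.015, -0.0475, 0, 0], [0, 0, 0.026, 0.015, -0.0475, 0, 0], [0, 0, 0.026, 0.015, -0.0475, 0, 0], [0, 0, 0.026, 0.015, -0.0475, 0, 0], [0, 0, 0.026, 0.015, -0.0475, 0, 0]],
  ],
  grip_force=30,
)

```text
time: 0.88
tool_pos: [0.3299, 0.3316, 0.2314]
orientation: [-3.109, 0.452, -0.0]
ft_force: [0.7, 0.6, 0.5]
finger_gap: 0.0002
```

>>> carry_out(
  increments=[
    [[0, 0, 0.026, 0.015, -0.0475, 0, 0], [0, 0, 0.026, 0.015, -0.0475, 0, 0], [0, 0, 0.026, 0.015, -0.0475, 0, 0], [0, 0, 0.026, 0.015, -0.0475, 0, 0], [0, 0, 0.026, 0.015, -0.0475, 0, 0]],
  ],
)

```text
time: 1.5
tool_pos: [0.4049, 0.0942, 0.2316]
orientation: [-3.131, 0.249, -0.001]
ft_force: [0.9, 0.8, 0.2]
finger_gap: 0.0002
```

>>> carry_out(
  increments=[
    [[0, 0, 0, 0.015, -0.0475, -0.01, 0], [0, 0, 0, 0.015, -0.0475, -0.01, 0], [0, 0, 0, 0, 0, -0.02, 0], [0, 0, 0, 0, 0, 0, 0], [0, 0, 0, 0, 0, 0, 0]],
  ],
)

```text
time: 2.12
tool_pos: [0.4351, 0.0011, 0.192]
orientation: [-3.132, 0.249, -0.002]
ft_force: [-0.3, -0.1, -0.1]
finger_gap: -0.0
```

```bash
python3 - <<'E'
from h import *
d=grab('wrist','w1.png'); o=ctrl.get_obs(); print({k:np.round(o[k],4) for k in('time','joints','tool_pos','orientation','ft_force','finger_gap')})
for p in ((.473,0,.061),(.457,.1245,.061),(.447,.0655,.061),o['tool_pos']): print(np.round(proj(d,p)))
from scipy.spatial.transform import Rotation as R
print(R.from_rotvec(o['orientation']).as_matrix().round(3))
E
```

```text
{'time': np.float64(2.175), 'joints': array([ 3.7930e-01,  9.3500e-02, -4.9220e-01,  4.0000e-04, -9.8330e-01,
        1.0328e+00]), 'tool_pos': array([0.4352, 0.0013, 0.1922]), 'orientation': array([-3.1313e+00,  2.4860e-01, -2.6000e-03]), 'ft_force': array([0.0854, 0.5785, 0.1219]), 'finger_gap': np.float64(-0.0001)}
[317. 179.]
[168. 223.]
[242. 224.]
[324. 308.]
[[ 0.987 -0.158  0.002]
 [-0.158 -0.987  0.   ]
 [ 0.002 -0.001 -1.   ]]
```

View pics/w1.png

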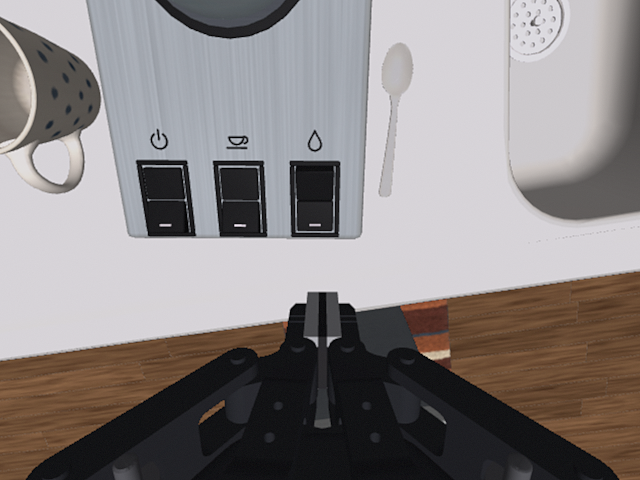

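The wrist view confirms the estimates. Descale's rear half spans rows 163–200 near column 316, and the computed target is at (317,179). The symbols (power, cup, drop) run left to right as described.

>>> carry_out(
  increments=[
    [[0, 0, 0, 0.019, -0.0005, -0.03, 0], [0, 0, 0, 0.019, -0.0005, -0.03, 0], [0, 0, 0, 0, 0, -0.03, 0], [0, 0, 0, 0, 0, -0.027, 0], [0, 0, 0, 0, 0, 0, 0]],
  ],
)

```text
time: 2.8
tool_pos: [0.4719, 0.0001, 0.0734]
orientation: [3.13, -0.248, -0.005]
ft_force: [0.3, -0.3, 0.6]
finger_gap: 0.0001
```

>>> carry_out(
  increments=[
    [[0, 0, 0, 0, 0, -0.006, 0], [0, 0, 0, 0, 0, -0.003, 0], [0, 0, 0, 0, 0, -0.002, 0], [0, 0, 0, 0, 0, 0, 0]],
  ],
)

```text
time: 3.3
tool_pos: [0.4728, -0.0003, 0.0636]
orientation: [-3.131, 0.251, -0.001]
ft_force: [0.0, -0.3, 0.2]
finger_gap: 0.0001
```

>>> carry_out(
  increments=[
    [[0, 0, 0, 0, 0, -0.002, 0], [0, 0, 0, 0, 0, -0.002, 0], [0, 0, 0, 0, 0, 0, 0]],
  ],
)

```text
time: 3.68
tool_pos: [0.4725, -0.0003, 0.0591]
orientation: [-3.132, 0.251, 0.001]
ft_force: [-0.2, -0.3, -0.3]
finger_gap: 0.0002
```

>>> carry_out(
  increments=[
    [[0, 0, 0, 0, 0, -0.001, 0], [0, 0, 0, 0, 0, 0, 0]],
  ],
)

```text
time: 3.92
tool_pos: [0.4723, -0.0004, 0.058]
orientation: [3.131, -0.251, -0.001]
ft_force: [-0.0, 0.2, -0.5]
finger_gap: 0.0
```

>>> carry_out(
  increments=[
    [[0, 0, 0, 0, 0, -0.001, 0], [0, 0, 0, 0, 0, 0, 0]],
  ],
)

```text
time: 4.18
tool_pos: [0.4726, -0.0003, 0.0572]
orientation: [3.131, -0.251, -0.001]
ft_force: [0.6, -0.9, 0.7]
finger_gap: 0.0
```

>>> carry_out(
  increments=[
    [[0, 0, 0, 0, 0, -0.001, 0], [0, 0, 0, 0, 0, 0, 0]],
  ],
)

```text
time: 4.42
tool_pos: [0.4726, -0.0003, 0.0562]
orientation: [3.132, -0.251, -0.0]
ft_force: [0.1, 1.1, 0.3]
finger_gap: 0.0003
```

```bash
python3 - <<'E'
from h import *
a=grab('scene')['color'][200:380,220:400]; b=grab('wrist')['color'][:,80:560]
im=np.hstack([cv2.resize(a,(400,400)),cv2.resize(b,(400,400))]); cv2.imwrite('pics/c1.png',im[:,:,::-1])
E
```

```text
(no output)
```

View pics/c1.png

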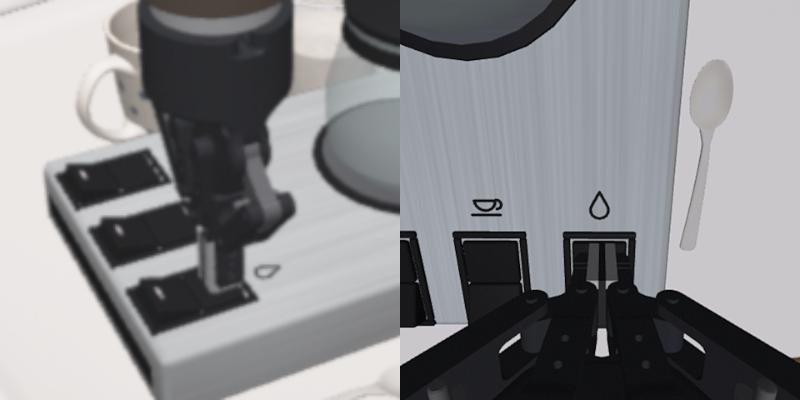

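Descale's front half (near (180,295) in the left crop) now stands up like the other two, so it has snapped off. Next is power.

>>> carry_out(
  increments=[
    [[0, 0, 0, 0, 0, 0.03, 0], [0, 0, 0, -0.005, 0.0417, 0.01, 0], [0, 0, 0, -0.005, 0.0417, 0, 0], [0, 0, 0, -0.0055, 0.0416, 0, 0], [0, 0, 0, 0, 0, 0, 0]],
  ],
)

```text
time: 5.15
tool_pos: [0.4573, 0.127, 0.0966]
orientation: [-3.131, 0.245, -0.002]
ft_force: [-0.4, -0.4, -0.4]
finger_gap: -0.0003
```

>>> carry_out(
  increments=[
    [[0, 0, 0, 0, 0, -0.02, 0], [0, 0, 0, 0, 0, -0.01, 0], [0, 0, 0, 0, 0, -0.002, 0], [0, 0, 0, 0, 0, -0.002, 0], [0, 0, 0, 0, 0, -0.002, 0]],
  ],
)

```text
time: 5.78
tool_pos: [0.457, 0.1244, 0.0606]
orientation: [3.131, -0.251, -0.001]
ft_force: [-1.2, -0.0, 1.8]
finger_gap: -0.0001
```

>>> carry_out(
  increments=[
    [[0, 0, 0, 0, 0, -0.001, 0], [0, 0, 0, 0, 0, -0.001, 0], [0, 0, 0, 0, 0, -0.001, 0], [0, 0, 0, 0, 0, -0.001, 0], [0, 0, 0, 0, 0, 0, 0]],
  ],
)

```text
time: 6.4
tool_pos: [0.4572, 0.1247, 0.0562]
orientation: [3.132, -0.251, -0.0]
ft_force: [0.6, 0.1, 0.3]
finger_gap: -0.0001
```

```bash
python3 - <<'E'
from h import *
a=grab('scene')['color'][200:380,220:400]; b=grab('wrist')['color'][:,80:560]
im=np.hstack([cv2.resize(a,(400,400)),cv2.resize(b,(400,400))]); cv2.imwrite('pics/c2.png',im[:,:,::-1])
E
```

```text
(no output)
```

View pics/c2.png

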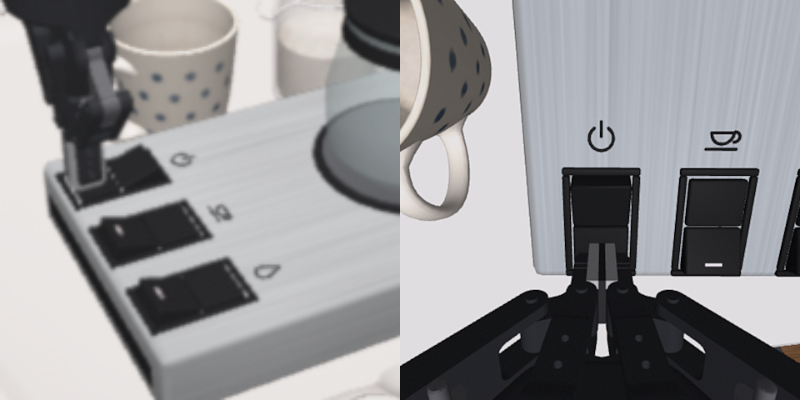

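Power's rear half now stands up near (140,165), so it is on, and descale is clearly off. The mug is clear of the gripper. Next is brew, then back off.

>>> carry_out(
  increments=[
    [[0, 0, 0, 0, 0, 0.03, 0], [0, 0, 0, -0.005, -0.0295, 0.01, 0], [0, 0, 0, -0.005, -0.0295, 0, 0], [0, 0, 0, 0, 0, 0, 0], [0, 0, 0, 0, 0, 0, 0]],
  ],
)

```text
time: 7.12
tool_pos: [0.4476, 0.066, 0.0964]
orientation: [-3.131, 0.251, -0.001]
ft_force: [0.0, -0.0, 1.2]
finger_gap: -0.0002
```

>>> carry_out(
  increments=[
    [[0, 0, 0, 0, 0, -0.02, 0], [0, 0, 0, 0, 0, -0.01, 0], [0, 0, 0, 0, 0, -0.002, 0], [0, 0, 0, 0, 0, -0.002, 0], [0, 0, 0, 0, 0, -0.002, 0]],
  ],
)

```text
time: 7.75
tool_pos: [0.4472, 0.0659, 0.0606]
orientation: [-3.131, 0.251, -0.0]
ft_force: [-1.8, 0.7, 2.6]
finger_gap: 0.0001
```

>>> carry_out(
  increments=[
    [[0, 0, 0, 0, 0, -0.001, 0], [0, 0, 0, 0, 0, -0.001, 0], [0, 0, 0, 0, 0, -0.001, 0], [0, 0, 0, 0, 0, -0.001, 0], [0, 0, 0, 0, 0, 0, 0]],
  ],
)

```text
time: 8.38
tool_pos: [0.4472, 0.0657, 0.0562]
orientation: [3.131, -0.251, -0.0]
ft_force: [0.1, 0.4, -0.7]
finger_gap: 0.0001
```

>>> carry_out(
  increments=[
    [[0, 0, 0, 0, 0, 0.03, 0], [0, 0, 0, -0.01, 0, 0.04, 0], [0, 0, 0, -0.02, 0, 0.04, 0], [0, 0, 0, -0.02, 0, 0.03, 0], [0, 0, 0, 0, 0, 0, 0]],
  ],
)

```text
time: 9.0
tool_pos: [0.3975, 0.0662, 0.1987]
orientation: [-3.128, 0.249, -0.008]
ft_force: [-0.5, 0.6, -0.7]
finger_gap: -0.0004
```

```bash
python3 - <<'E'
from h import *
a=grab('scene')['color'][140:400,200:460]; b=grab('wrist')['color'][:,80:560]
im=np.hstack([cv2.resize(a,(400,400)),cv2.resize(b,(400,400))]); cv2.imwrite('pics/c3.png',im[:,:,::-1])
E
```

```text
(no output)
```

View pics/c3.png

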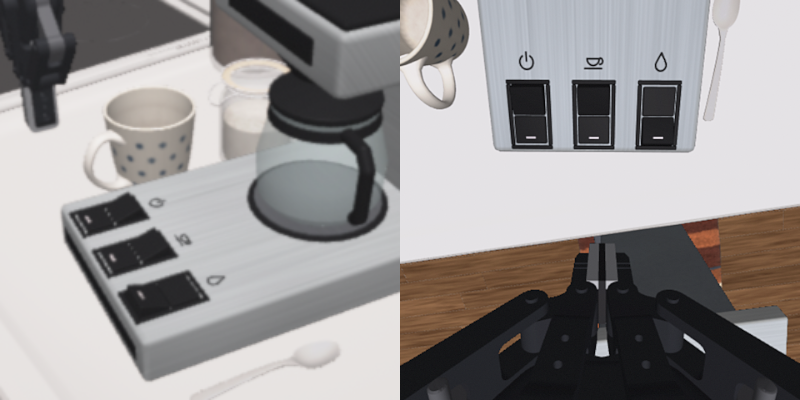

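Power and brew have their rear halves up, so both are on. Descale's front half is up, so it is off. The pot, mug, jar and spoon look undisturbed, and the tool is clear of the machine.

```bash
python3 -c "
from bench import ctrl
print(ctrl.close_job())"
```

```text
the job is handed in; nothing more can be done
None
```

I tapped the three rockers over with the closed fingertips in the order asked: descale off, power on, brew on. I then backed the arm clear and handed the job in at about 9 s.

- **Rockers:** the last scene and wrist pictures show power and brew with their rear halves up (on), and descale with its front half up (off). That check is by eye; I had no joint reading.
- **Loose items:** the pot, mug, sugar jar and teaspoon looked undisturbed. I judged that from the pictures and did not measure their positions.
- **Force:** wrist readings at the end of each move stayed under about 3 N on each axis. The brief snap of each rocker fell between readings, so the peak force was not recorded.

No check failed or disagreed.

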